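# Seat a laptop-board carrier on its three-ball stand

### The arm

A 6-joint arm with a two-finger parallel gripper is mounted at the origin on the work surface. World frame = base frame: x ahead of the robot, y to its left, z up, the work surface at z = 0. Lengths are in mm, angles in rad, forces in N, time in s.
With the tool pointing down it reaches from about 300 to 850 mm from the base axis. Payload 4.2 kg.
Tool frame: the origin (TCP) lies midway between the tips of the shut fingers; the grasp point (between the pads) lies 19 mm behind it (r.hold_point_z is the z of the grasp point in the tool frame, in mm); z points along the fingers, y is the direction in which the jaws open and shut (so a half turn about z gives the same grasp; the last joint's range is limited). The gripper opens to 91 mm and grips with 3 to 60 N. Pads are 32 mm wide; open, the fingers measure 118 mm over their backs; the gripper's body (76 mm by 178 mm) begins 60 mm behind the grasp point.
Start: joints at [1.282, 0.32, 1.565, -0, 1.257, -0.02], TCP at [152.707, 554.368, 213.976] pointing down, gripper open.
Joint ranges: [-3.11, 3.11], [-0.84, 2.01], [0.21, 2.61], [-1.34, 4.49], [0.05, 2.63], [-2.56, 2.56]. Speed limits (rad/s): [2.57, 2.57, 3.14, 3.14, 3.14, 3.14].

### API

Orientations are given as a 3x3 rotation matrix whose columns are the frame's x, y, z axes.
In Python, from workcell import r gives the robot as it stands. The module is installed in compiled form; this text tells all that it offers.
- The arm moves only by the tool carry_out, never from a script. Its argument "deltas" is a list that holds one entry, the list of rows, each a list of 7 numbers: the shift along the tool's x, y, z in cm, then the turn, a rotation vector about the tool's x, y, z in degrees, then the closure, from 0 (fully open) to 1 (shut). A call has 1 to 12 rows; each row shifts and turns the commanded pose from where the row before left it, along the tool's axes as they then stand; what a row does not reach is not made up. A row lasts 1/10 s, in which the tool goes at most 50 mm and 8.59 degrees, less where a joint would pass 70% of its speed; a pose out of reach is approached as far as the arm can. A call with a gripper value outside its range is refused whole. The fingers move at their own pace and stop on an object; the grip force is fixed at half the most. Time passes only in rows, so rows that do not move let the fingers close. It gives the time, the measured TCP pose, the force and the opening at its end, in the units of the state.
- r.sense(): the state, without advancing time (a new reading comes with each control period).
- r.camera(name): name is "scene" or "top" or "wrist"; returns a dict with "image" (420x560x3 uint8, red, green, blue), "camera_matrix" (3x3 intrinsics, pixels), "xyz" and "rotation" of the camera in the world. Camera axes: x right, y down, z forward; pixel columns grow to the right and rows downward; lengths in mm; the calibration is good to about 2 mm. A picture is of the moment at which its call begins. There is no depth.
- r.finish_job(): hands the job in, once; it reports no verdict.
Trained networks look in a picture, given as the dict that the camera call returned (one of the last four; its "shot" number tells which), for a name from the list of things; names that differ only in an ending like _2 or _b are one class to them, and where a whole thing is asked for, a point or a joint stands for the part that bears it (a point fixed in the world has none). Each returns a list of dicts, best first, with "score" (0 to 1); they miss things now and then, are a little off and sometimes report something else, mostly with a low value. They report only what shows in the picture. A call takes as long as a camera call. They do not tell look-alikes from the thing itself.
- r.masks_of(picture, thing): "mask" (420x560 bool, what is visible of it) and "xy" ([column, row] in pixels, amid what is visible of it).
- r.tip_of(picture, thing): "xy" ([column, row] in pixels: a listed point, or the origin of a listed thing).
The state is a dict: "clock": time; "joint_positions": joint angles; "joint_velocities": joint speeds; "joint_efforts": joint torques, N m; "eef_pos": TCP position; "tool_rot": TCP orientation; "wrist_force": force on the tool from outside, world axes, zero at the start; "moment": the same for the moment, N m; "width": finger opening in mm.
Only numpy, scipy, OpenCV 4.12 (cv2) and the standard library are available. Lean on these libraries where they do the work, as an engineer would, in place of code of your own. Each camera call takes 0.05 s, during which the arm holds its last target. There are 200 camera calls.

### The job

Pick up the board carrier by its black grip and set it on the ball stand, fan end over the single ball, its three grooves on the three balls. Gently press it down between the two sprung rollers until both have snapped over its edges and pull it fully home, then let go. Press no harder than it takes, do not drop or tip it, and leave the other things on the desk alone.

Things in the scene. Friction and masses are not known exactly. Their poses are not given: they have to be found in the camera images.
- carrier: Aluminium plate, 110 mm in x, 90 in y, 6 thick, with a green laptop board on top; 0.22 to 0.45 kg. Origin: centre of its underside at the feet's lower edge (desk level at the start), z up. The plate spans 12 to 18 mm above the origin; its long edges (y = +-45 mm) are rounded. A round fan at the +x end rises to 27 mm, the rest of the board stays below 24 mm.
- grip_top (a point): Centre of the flat top of the black grip block in the middle of the carrier, 60 mm above the carrier's origin. The block is 16 mm in carrier x, 44 mm in y, and stands 18 to 60 mm above the origin; free space all round it. Keep hold of it while pressing: pressed on top while loose, the carrier passes one roller first and jams askew.
- fan_foot (a point): Mouth of the single V foot below the carrier's fan end, at (38, 0, 0) mm in its frame. Two more V feet are at (-32, +-28, 0) mm. Each is an inverted V of steel whose groove points to the middle, 12 mm deep, 17 mm wide at the mouth, so a foot within 5 mm of its ball finds it.
- stand: Fixed stand: dark steel foot 140 x 130 x 12 mm, origin under its centre, z up. Above it a small aluminium table on a locked column carries three 14 mm steel balls. The column's height differs each time and is not measured: ball centres are 48 to 72 mm above the origin, found by touch. Carrier fully home: its origin over this one at ball-centre height (within 1 mm), its axes along the stand's.
- single_ball (a point): Point on the desk plane straight below the single ball, (38, 0, 0) mm in the stand's frame; the fan foot goes on this ball. The other two balls are at (-32, +-28) mm in x, y. Beyond the springs' own pull the balls stand only about 15 N of extra pressing. Let go only once the balls carry the carrier; let go earlier it can hang askew.
- roller_l (a point): Point on the desk plane below the +y sprung roller, (0, 45, 0) mm in the stand's frame; its twin is at y = -45 mm. Each is an 8 mm steel roller along x, 44 mm long, its axis 20 mm above the ball centres and 45 mm from the middle, on an upright arm (top up to 24 mm above the ball centres, 54 mm out) that a spring pushes inward and that yields outward.
- roller_r (a point): The same below the -y roller. A carrier laid down rests on both rollers, 10 to 12 mm above home; its weight alone does not part them. Pushing on takes about 5 to 15 N more, most in the first 2 mm, then fading; some 5 mm further down the rollers pass the edges and pull the carrier down (about 5 to 8 N) until the balls stop it: the push is felt to turn into a pull, then to stop.
- phone: Bystander: black phone 72 x 146 x 8 mm lying flat, origin under its centre.
- screw_jar: Bystander: small clear screw jar with steel lid, 48 mm across, 50 mm tall, origin under its centre.
- disk_drive: Bystander: flat aluminium disk drive 70 x 100 x 10 mm, origin under its centre.
Not all that is in view belongs to the job. Several things have the shape of the stand; the one meant has the colours described above. Of the things that look like the carrier, take the one that is nearest to the robot's base at the start.

How it is judged (in metres and radians):
On the way:
1. the carrier is lifted off the desk (height (world z) of carrier above 0.03 m), for 0.1 s.
At the end, for the whole second after the job is handed in: Carrier let go and at rest, home on the balls: centred within 3 mm, turned within 0.05 rad, fan foot within 5 mm of the single ball, level within 0.025 rad, origin under 73.5 mm above the desk, and clamped: contact forces with balls and rollers add up to over 11 N, more than its weight can give (horizontal distance between carrier and stand below 0.003 m and angle between the x axis of carrier and the x axis of stand, either way round below 0.05 rad and horizontal distance between fan_foot and single_ball below 0.005 m and z of grip_top in the frame of stand below 0.1335 m and angle between carrier's own z axis and vertical below 0.025 rad and contact force between carrier and stand above 11 N and linear speed of carrier below 0.01 m/s); the robot touches nothing.
It fails at once if the contact forces of the carrier on balls and rollers, added up (15 to 30 N when clamped home), exceed 60 N: pressed too hard or dropped (contact force between carrier and stand above 60 N).
It fails at once if the carrier is tipped by more than 0.35 rad (angle between carrier's own z axis and vertical above 0.35 rad).
It fails at once if the phone is moved by more than 2 cm (distance of phone from where it was at the start of the episode above 0.02 m).
It fails at once if the screw jar is moved by more than 2 cm (distance of screw_jar from where it was at the start of the episode above 0.02 m).
It fails at once if the disk drive is moved by more than 2 cm (distance of disk_drive from where it was at the start of the episode above 0.02 m).
It also fails if it takes over 51 s, if anything falls off the work surface, if the arm or the gripper's body presses on something with over 40 N, if the wrist force passes 120 N, or if a joint passes its speed limit or range.

## Working session

There is one attempt and no reset: what is moved stays moved. The work goes in short steps, Python scripts to look and compute and a tool call to move; the robot and the scene stay as the last step left them, time stands still between calls to the robot, and variables do not carry over. Pictures are saved under pics/ and viewed, about 8 in all and at most 12, crops included, and the job is handed in when it is done.

Besides the shell and the picture viewer there is one more tool, called after ">>>" as name(argument=value, ...), one argument or row to a line, values as JSON. carry_out: Moves the arm, as the interface text tells. Its arguments: {"type":"object","properties":{"deltas":{"type":"array"}},"required":["deltas"]}

```bash
mkdir -p pics
cat > h.py <<'E'
import numpy as np,cv2
from workcell import r
def ray(p,xy,z):
    K=np.array(p["camera_matrix"]);R=np.array(p["rotation"]);t=np.array(p["xyz"])
    d=R@np.linalg.solve(K,[xy[0],xy[1],1.]);return t+d*(z-t[2])/d[2]
def proj(p,X):
    K=np.array(p["camera_matrix"]);R=np.array(p["rotation"]);t=np.array(p["xyz"])
    c=K@(R.T@(np.array(X,float)-t));return c[:2]/c[2]
def save(p,n,crop=None,s=1):
    im=p["image"][:,:,::-1]
    if crop: im=im[crop[1]:crop[3],crop[0]:crop[2]]
    cv2.imwrite("pics/"+n,cv2.resize(im,None,fx=s,fy=s,interpolation=cv2.INTER_CUBIC))
E
python3 - <<'E'
from h import *
np.set_printoptions(precision=1,suppress=True)
for c in ["top","scene"]:
    p=r.camera(c);save(p,c+"0.png",s=1.42);print(c,np.array(p["xyz"]),p["camera_matrix"][0][0])
    for n,z in [("carrier",0),("grip_top",60),("fan_foot",0),("stand",0),("single_ball",0),("roller_l",0),("roller_r",0),("phone",0),("screw_jar",0),("disk_drive",0)]:
        for d in r.tip_of(p,n): print(n,round(d["score"],2),np.array(d["xy"]),ray(p,d["xy"],z)[:2])
s=r.sense();print(s["clock"],s["wrist_force"],s["tool_rot"],s["width"],r.hold_point_z)
E
```

```text
top [ 424.   -25.2 1138.5] 424.63980524739253
carrier 0.96 [390.4 182.5] [ 614.4 -341.8]
carrier 0.74 [321.1 209.5] [ 543.7 -151.7]
grip_top 0.95 [324.2 207.6] [ 542.1 -153.1]
grip_top 0.81 [399.3 179.3] [ 612.3 -348.3]
fan_foot 0.88 [375.4 186.7] [ 603.5 -300.6]
fan_foot 0.77 [314.5 197.7] [ 576.  -134.8]
stand 0.9 [292.6 280.4] [356.2 -71.1]
stand 0.61 [216.7 222.8] [512.1 129.8]
stand 0.56 [192.5 303.8] [299.5 193.6]
single_ball 0.98 [193.8 291.5] [331.3 190.3]
single_ball 0.83 [293.  268.3] [387.9 -72.8]
single_ball 0.71 [219.9 210.2] [546.  121.1]
roller_l 0.96 [200.9 219.9] [520.6 172.3]
roller_l 0.88 [308.  283.7] [ 347.  -111.6]
roller_l 0.76 [275.8 276.2] [367.9 -26.8]
roller_l 0.71 [231.2 223.9] [508.6  90.8]
roller_l 0.68 [176.9 304.1] [299.3 234.6]
roller_l 0.63 [210.5 312.8] [275.6 146.2]
roller_r 0.96 [200.9 219.9] [520.6 172.3]
roller_r 0.88 [308.  283.7] [ 347.  -111.6]
roller_r 0.76 [275.8 276.2] [367.9 -26.8]
roller_r 0.71 [231.2 223.9] [508.6  90.8]
roller_r 0.68 [176.9 304.1] [299.3 234.6]
roller_r 0.63 [210.5 312.8] [275.6 146.2]
phone 0.79 [180.7 134.2] [758.1 2
[... 937 characters left out ...]
.8 184.6]
roller_l 0.65 [322.6 255.9] [538.1 117.9]
roller_l 0.59 [315.9 243.9] [504.2  86.5]
roller_l 0.57 [274.6 192.9] [ 341.7 -112.6]
roller_r 0.91 [403.2 223.2] [313.7 242.8]
roller_r 0.91 [299.7 204.3] [362.1 -24.1]
roller_r 0.75 [375.2 207.7] [276.3 158.8]
roller_r 0.72 [351.8 263.8] [531.8 184.6]
roller_r 0.65 [322.6 255.9] [538.1 117.9]
roller_r 0.59 [315.9 243.9] [504.2  86.5]
roller_r 0.57 [274.6 192.9] [ 341.7 -112.6]
phone 0.72 [331.4 350. ] [770.9 233.4]
phone 0.56 [323.6 258.3] [544.9 123.2]
screw_jar 0.75 [251.4 292.6] [718.6  40.2]
disk_drive 0.64 [135.2 257.5] [ 751.6 -242.3]
1.1 [-0.4 -0.4 -0.3] [[-1.   0.3  0. ]
 [ 0.3  1.   0. ]
 [-0.   0.  -1. ]] 91.25798625940719 -18.8
```

View pics/top0.png

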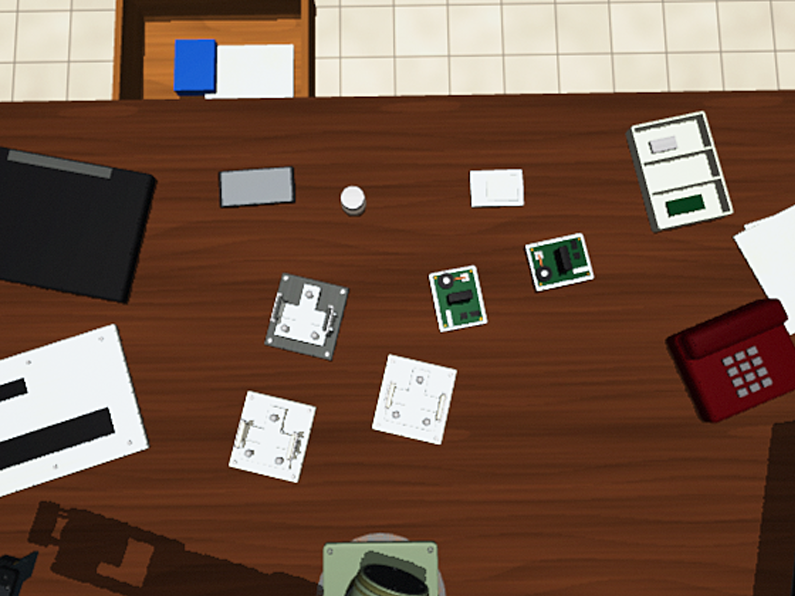

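View pics/scene0.png

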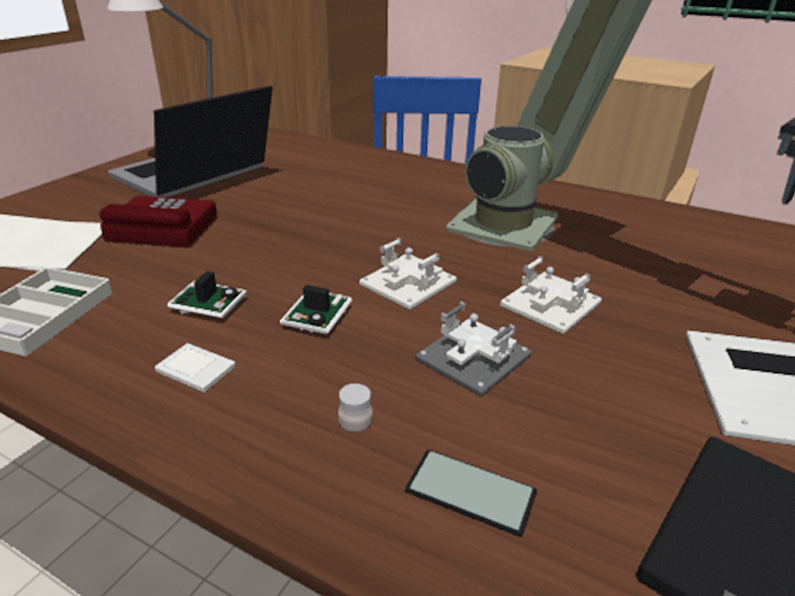

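The top view shows the dark stand (aluminium table) at zoomed px (307,316) and the near carrier at (458,298), fan at upper-left. The white-footed stands and the farther carrier at (560,262) are decoys. Next I'll refine both poses by outline.

```bash
cat >> h.py <<'E'
def rect(p,m,z):
    """min-area rectangle of a mask on the plane z: centre, sizes, edge angle"""
    cs,_=cv2.findContours(m.astype(np.uint8),cv2.RETR_EXTERNAL,cv2.CHAIN_APPROX_NONE)
    c=max(cs,key=cv2.contourArea)[:,0,:]
    w=np.array([ray(p,q,z)[:2] for q in c],np.float32)
    return cv2.minAreaRect(w)
E
python3 - <<'E'
from h import *
np.set_printoptions(precision=2,suppress=True)
p=r.camera("top")
s=r.sense();print(s["eef_pos"],np.array(s["tool_rot"]),s["wrist_force"])
for n,z in [("carrier",18),("stand",12)]:
    for d in r.masks_of(p,n): print(n,round(d["score"],2),d["xy"],rect(p,d["mask"],z))
E
```

```text
[152.73 554.37 213.98] [[-0.96  0.27  0.  ]
 [ 0.27  0.96  0.  ]
 [-0.    0.   -1.  ]] [-0.53 -0.6   0.33]
carrier 0.85 [324.0, 209.1] ((541.1002807617188, -150.89471435546875), (111.18338012695312, 89.58634185791016), 10.082364082336426)
carrier 0.61 [394.6, 181.6] ((605.7430419921875, -344.03936767578125), (91.73049926757812, 112.41277313232422), 11.48160171508789)
stand 0.97 [213.6, 223.2] ((511.38134765625, 131.70352172851562), (128.63845825195312, 139.75250244140625), 76.1268310546875)
stand 0.86 [192.8, 307.9] ((292.47015380859375, 194.29710388183594), (131.1712646484375, 140.94833374023438), 75.61153411865234)
stand 0.64 [291.9, 280.1] ((355.2991027832031, -66.82579040527344), (128.94468688964844, 139.58685302734375), 76.08627319335938)
```

>>> carry_out(
  deltas=[
    [[-3.3,-3.4,0,0,0,0,0],[-3.3,-3.4,0,0,0,0,0],[-3.3,-3.4,0,0,0,0,0],[-3.3,-3.4,0,0,0,0,0],[-3.3,-3.4,0,0,0,0,0],[-3.3,-3.4,0,0,0,0,0],[-3.3,-3.4,0,0,0,0,0],[-3.3,-3.4,0,0,0,0,0],[-3.3,-3.4,0,0,0,0,0],[-3.3,-3.4,0,0,0,0,0],[-3.3,-3.4,0,0,0,0,0],[-3.3,-3.4,0,0,0,0,0]],
  ],
)

```text
clock: 2.45
eef_pos: [426.8, 54.0, 214.3]
tool_rot: [[-0.964, 0.266, 0.001], [0.266, 0.964, 0.0], [-0.001, 0.001, -1.0]]
wrist_force: [0.8, 0.1, -0.7]
width: 90.8
```

>>> carry_out(
  deltas=[
    [[-3.3,-3.4,0,0,0,0,0],[-3.3,-3.4,0,0,0,0,0],[-3.3,-3.4,0,0,0,0,0],[-3.3,-3.4,0,0,0,0,0],[-3.3,-3.4,0,0,0,0,0],[0,0,0,0,0,-8.5,0],[0,0,0,0,0,-8.5,0],[0,0,0,0,0,-8.5,0],[0,0,0,0,0,0,0],[0,0,0,0,0,0,0]],
  ],
)

```text
clock: 3.45
eef_pos: [540.1, -151.8, 213.9]
tool_rot: [[-0.985, -0.172, 0.0], [-0.172, 0.985, 0.0], [-0.0, 0.0, -1.0]]
wrist_force: [-0.0, 0.3, -0.5]
width: 91.3
```

```bash
cat >> h.py <<'E'
def goto(X,yaw):
    """tool-frame cm shift and tool-z turn (deg) to bring TCP to X with tool y at world angle yaw+90"""
    s=r.sense();R=np.array(s["tool_rot"]);d=R.T@(np.array(X)-s["eef_pos"])/10
    a=np.degrees(np.arctan2(R[1,1],R[0,1]));t=(yaw+90-a+90)%180-90
    print("t",s["clock"],"pos",np.round(s["eef_pos"],1),"yaw",round(a-90,2),"shift cm",np.round(d,2),"turn",round(-t,2),"z",R[:,2].round(4),"F",np.round(s["wrist_force"],1),"w",round(s["width"],1),"q6",round(s["joint_positions"][5],2))
E
python3 - <<'E'
from h import *
goto([541,-151,120],10.1)
p=r.camera("wrist");save(p,"w1.png");print(p["xyz"])
for n,z in [("carrier",18)]:
    for d in r.masks_of(p,n): print(n,round(d["score"],2),d["xy"],rect(p,d["mask"],z))
for n,z in [("grip_top",60),("fan_foot",0)]:
    for d in r.tip_of(p,n): print(n,round(d["score"],2),np.array(d["xy"]),ray(p,d["xy"],z)[:2])
E
```

```text
t 3.45 pos [ 540.1 -151.8  213.9] yaw 9.92 shift cm [-0.11  0.06  9.39] turn -0.18 z [ 0.e+00  1.e-04 -1.e+00] F [-0.   0.3 -0.5] w 91.3 q6 -2.04
[ 465.58537633 -164.14984678  384.55433389]
carrier 0.72 [107.5, 210.6] ((607.2349243164062, -342.67559814453125), (89.43470001220703, 112.58894348144531), 11.839045524597168)
carrier 0.56 [286.8, 181.8] ((541.7674560546875, -150.86195373535156), (109.58197784423828, 89.26837158203125), 10.102341651916504)
grip_top 0.68 [288.1 191.6] [ 539.61302245 -148.83828258]
grip_top 0.57 [ 81.7 224.4] [ 607.96416657 -344.63199908]
fan_foot 0.93 [285.1 210.1] [ 575.61295534 -145.57929557]
fan_foot 0.59 [144.  205.7] [ 598.7051871  -307.38528421]
```

View pics/w1.png

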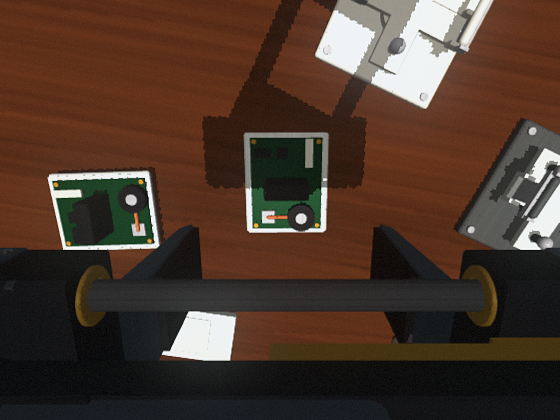

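The wrist view shows the near carrier at (287,182), fan at (300,217) pointing away (+x), with the grip between the jaws as planned. I'll go down and grasp.

>>> carry_out(
  deltas=[
    [[-0.16,0.06,4,0,0,-0.2,0],[0,0,4.5,0,0,0,0],[0,0,4.5,0,0,0,0],[0,0,4,0,0,0,0],[0,0,1.2,0,0,0,0],[0,0,0,0,0,0,0.5],[0,0,0,0,0,0,0.5],[0,0,0,0,0,0,1],[0,0,0,0,0,0,1],[0,0,0,0,0,0,1],[0,0,0,0,0,0,1],[0,0,0,0,0,0,1]],
  ],
)

```text
clock: 4.85
eef_pos: [541.8, -151.0, 32.5]
tool_rot: [[-0.984, -0.179, 0.001], [-0.179, 0.984, -0.0], [-0.001, -0.0, -1.0]]
wrist_force: [-0.5, 0.3, 2.6]
width: 43.8
```

>>> carry_out(
  deltas=[
    [[0,0,0,0,0,0,1],[0,0,0,0,0,0,1],[0,0,0,0,0,0,1]],
  ],
)

```text
clock: 5.15
eef_pos: [541.8, -151.0, 32.5]
tool_rot: [[-0.984, -0.179, 0.001], [-0.179, 0.984, -0.0], [-0.001, -0.0, -1.0]]
wrist_force: [-1.1, 1.1, 5.2]
width: 44.1
```

>>> carry_out(
  deltas=[
    [[0,0,-1,0,0,0,1],[0,0,-2,0,0,0,1],[0,0,-3,0,0,0,1],[0,0,-4,0,0,0,1],[0,0,-3,0,0,0,1],[0,0,-1,0,0,0,1],[0,0,0,0,0,0,1],[0,0,0,0,0,0,1],[0,0,0,0,0,0,1]],
  ],
)

```text
clock: 6.05
eef_pos: [540.2, -150.6, 169.6]
tool_rot: [[-0.984, -0.179, -0.004], [-0.179, 0.984, 0.001], [0.004, 0.002, -1.0]]
wrist_force: [0.3, 0.1, -3.4]
width: 43.6
```

Run:
```python
from h import *
goto([511.4,131.7,172],-13.9)
p=r.camera("scene")
for n in ["grip_top","fan_foot"]:
    print(n,[(round(d["score"],2),np.round(d["xy"],1)) for d in r.tip_of(p,n)])
a=np.radians(10.3);o=np.array([541.8,-151,r.sense()["eef_pos"][2]-32.5])
print(proj(p,o+[0,0,60]),proj(p,o+[38*np.cos(a),38*np.sin(a),0]))
g=proj(p,o);c=[int(g[0]-90),int(g[1]-75),int(g[0]+90),int(g[1]+60)];save(p,"s1.png",c,4);print(c)
```

```text
t 6.05 pos [ 540.2 -150.6  169.6] yaw 10.3 shift cm [-2.21 28.29 -0.18] turn 24.2 z [-0.0044  0.0014 -1.    ] F [ 0.3  0.1 -3.4] w 43.6 q6 -2.04
grip_top [(0.8, array([142.8, 195.1]))]
fan_foot [(0.78, array([213.9, 179.5])), (0.69, array([161. , 216.7]))]
[218.55284916 150.5566137 ] [212.93295479 181.53346971]
[129, 99, 309, 234]
```

View pics/s1.png

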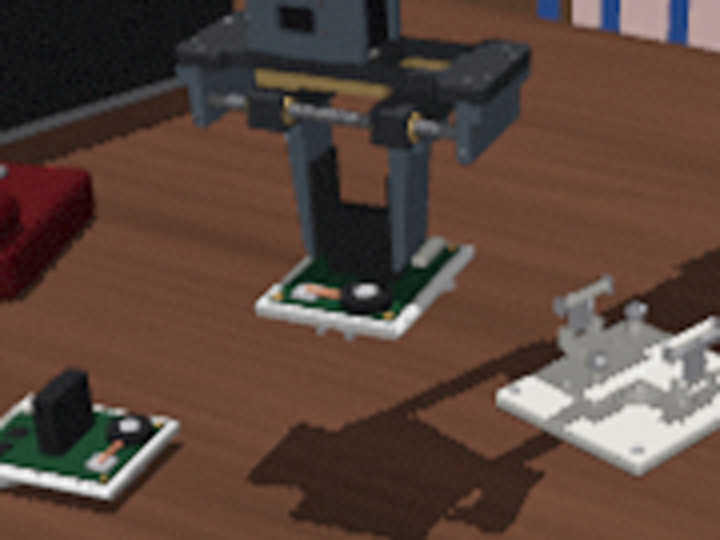

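The carrier hangs level in the jaws and is well clear of the desk. Its fan foot projects to (213,181.5), against (214,179.5) detected. Next I carry it over the dark stand.

>>> carry_out(
  deltas=[
    [[-0.1,1.3,0,0,0,0,1],[-0.2,2.5,0,0,0,0,1],[-0.3,3.5,0,0,0,0,1],[-0.3,4,0,0,0,0,1],[-0.3,4,0,0,0,0,1],[-0.3,4,0,0,0,0,1],[-0.3,4,0,0,0,0,1],[-0.2,3,0,0,0,0,1],[-0.2,1.5,0,0,0,4,1],[0,0.5,0,0,0,7,1],[0,0,0,0,0,8,1],[0,0,0,0,0,5.2,1]],
  ],
)

```text
clock: 7.4
eef_pos: [512.1, 132.6, 171.7]
tool_rot: [[-0.97, 0.243, -0.001], [0.243, 0.97, 0.0], [0.001, 0.0, -1.0]]
wrist_force: [0.9, -0.1, -3.7]
width: 43.8
```

>>> carry_out(
  deltas=[
    [[0,0,0,0,0,0,1],[0,0,0,0,0,0,1],[0,0,0,0,0,0,1]],
  ],
)

```text
clock: 7.7
eef_pos: [512.7, 131.6, 171.9]
tool_rot: [[-0.971, 0.239, -0.0], [0.239, 0.971, 0.0], [0.0, 0.0, -1.0]]
wrist_force: [-0.3, -0.7, -2.7]
width: 44.1
```

Run:
```python
from h import *
goto([511.4,131.7,160],-13.9)
p=r.camera("wrist");save(p,"w2.png")
for n,z in [("carrier",r.sense()["eef_pos"][2]-32.5+18),("stand",12)]:
    for d in r.masks_of(p,n): print(n,round(d["score"],2),d["xy"],rect(p,d["mask"],z))
```

```text
t 7.7 pos [512.7 131.6 171.9] yaw -13.82 shift cm [ 0.13 -0.02  1.19] turn 0.08 z [-2.e-04  2.e-04 -1.e+00] F [-0.3 -0.7 -2.7] w 44.1 q6 -1.1
carrier 0.62 [285.7, 203.2] ((495.31964111328125, 136.1114044189453), (88.63365936279297, 76.89832305908203), 76.23471069335938)
stand 0.98 [297.1, 5.8] ((357.7490234375, 179.07070922851562), (128.69027709960938, 9.995323181152344), 76.23236846923828)
stand 0.89 [284.7, 131.9] ((458.9880065917969, 145.95932006835938), (128.33970642089844, 28.57495880126953), 76.23332214355469)
stand 0.72 [286.4, 205.5] ((539.841552734375, 124.78724670410156), (159.0350341796875, 138.455078125), 76.29425048828125)
stand 0.57 [54.7, 79.2] ((362.9192810058594, -54.4512939453125), (112.68663787841797, 131.18783569335938), 76.23239135742188)
```

View pics/w2.png

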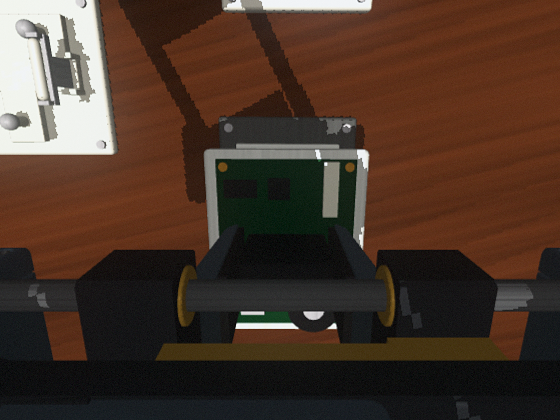

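The wrist view shows the carrier (plate edge at px row 155) centred over the stand's foot, and the absolute and relative measurements agree to about 1.5 mm. I'll lower it and feel for the rollers.

>>> carry_out(
  deltas=[
    [[0,0,1,0,0,0,1],[0,0,2,0,0,0,1],[0,0,1.3,0,0,0,1],[0,0,0.5,0,0,0,1],[0,0,0.2,0,0,0,1],[0,0,0,0,0,0,1]],
  ],
)

```text
clock: 8.45
eef_pos: [513.1, 131.5, 121.9]
tool_rot: [[-0.971, 0.24, 0.0], [0.24, 0.971, 0.0], [-0.0, 0.0, -1.0]]
wrist_force: [0.4, 0.7, -2.0]
width: 43.9
```

>>> carry_out(
  deltas=[
    [[0,0,0.2,0,0,0,1],[0,0,0.2,0,0,0,1],[0,0,0,0,0,0,1]],
  ],
)

```text
clock: 8.75
eef_pos: [512.9, 131.4, 118.0]
tool_rot: [[-0.971, 0.24, 0.0], [0.24, 0.971, 0.0], [-0.0, 0.0, -1.0]]
wrist_force: [0.1, 0.8, -3.4]
width: 43.8
```

>>> carry_out(
  deltas=[
    [[0,0,0.2,0,0,0,1],[0,0,0.2,0,0,0,1],[0,0,0,0,0,0,1]],
  ],
)

```text
clock: 9.05
eef_pos: [512.7, 131.4, 113.6]
tool_rot: [[-0.971, 0.24, -0.001], [0.24, 0.971, -0.0], [0.001, -0.0, -1.0]]
wrist_force: [0.3, 0.1, -2.5]
width: 44.0
```

>>> carry_out(
  deltas=[
    [[0,0,0.15,0,0,0,1],[0,0,0.05,0,0,0,1],[0,0,0,0,0,0,1]],
  ],
)

```text
clock: 9.35
eef_pos: [512.9, 131.4, 111.8]
tool_rot: [[-0.971, 0.24, -0.0], [0.24, 0.971, 0.0], [0.0, -0.0, -1.0]]
wrist_force: [0.4, 0.1, -3.7]
width: 43.8
```

>>> carry_out(
  deltas=[
    [[0,0,0.15,0,0,0,1],[0,0,0.05,0,0,0,1],[0,0,0,0,0,0,1]],
  ],
)

```text
clock: 9.65
eef_pos: [512.9, 131.4, 109.8]
tool_rot: [[-0.971, 0.24, -0.0], [0.24, 0.971, 0.0], [0.0, 0.0, -1.0]]
wrist_force: [-0.6, -0.0, -3.8]
width: 44.1
```

>>> carry_out(
  deltas=[
    [[0,0,0.15,0,0,0,1],[0,0,0.05,0,0,0,1],[0,0,0,0,0,0,1]],
  ],
)

```text
clock: 9.95
eef_pos: [512.9, 131.4, 107.8]
tool_rot: [[-0.971, 0.24, -0.0], [0.24, 0.971, 0.0], [0.0, -0.0, -1.0]]
wrist_force: [-0.5, -0.0, -3.4]
width: 43.9
```

>>> carry_out(
  deltas=[
    [[0,0,0.15,0,0,0,1],[0,0,0.05,0,0,0,1],[0,0,0,0,0,0,1]],
  ],
)

```text
clock: 10.25
eef_pos: [512.9, 131.4, 105.8]
tool_rot: [[-0.971, 0.24, -0.0], [0.24, 0.971, 0.0], [0.0, 0.0, -1.0]]
wrist_force: [-0.3, -0.9, -2.9]
width: 43.6
```

>>> carry_out(
  deltas=[
    [[0,0,0.15,0,0,0,1],[0,0,0.05,0,0,0,1],[0,0,0,0,0,0,1]],
  ],
)

```text
clock: 10.55
eef_pos: [512.8, 131.4, 103.8]
tool_rot: [[-0.971, 0.24, -0.0], [0.24, 0.971, 0.0], [0.0, -0.0, -1.0]]
wrist_force: [0.3, -0.0, -3.6]
width: 43.6
```

>>> carry_out(
  deltas=[
    [[0,0,0.1,0,0,0,1],[0,0,0,0,0,0,1]],
  ],
)

```text
clock: 10.75
eef_pos: [512.9, 131.4, 102.8]
tool_rot: [[-0.971, 0.24, -0.0], [0.24, 0.971, 0.0], [0.0, -0.0, -1.0]]
wrist_force: [-0.9, -0.2, -2.3]
width: 43.8
```

>>> carry_out(
  deltas=[
    [[0,0,0.1,0,0,0,1],[0,0,0,0,0,0,1]],
  ],
)

```text
clock: 10.95
eef_pos: [512.8, 131.4, 101.8]
tool_rot: [[-0.971, 0.24, -0.0], [0.24, 0.971, 0.0], [0.0, -0.0, -1.0]]
wrist_force: [-0.5, 0.4, -3.1]
width: 43.5
```

>>> carry_out(
  deltas=[
    [[0,0,0.1,0,0,0,1],[0,0,0,0,0,0,1]],
  ],
)

```text
clock: 11.15
eef_pos: [512.8, 131.4, 100.8]
tool_rot: [[-0.971, 0.24, -0.0], [0.24, 0.971, 0.0], [0.0, -0.0, -1.0]]
wrist_force: [-0.7, -0.2, -3.5]
width: 43.9
```

>>> carry_out(
  deltas=[
    [[0,0,0.1,0,0,0,1],[0,0,0,0,0,0,1]],
  ],
)

```text
clock: 11.35
eef_pos: [512.8, 131.4, 99.8]
tool_rot: [[-0.971, 0.24, -0.0], [0.24, 0.971, 0.0], [0.0, -0.0, -1.0]]
wrist_force: [-0.2, -0.2, -3.1]
width: 43.6
```

>>> carry_out(
  deltas=[
    [[0,0,0.1,0,0,0,1],[0,0,0,0,0,0,1]],
  ],
)

```text
clock: 11.55
eef_pos: [512.8, 131.4, 98.8]
tool_rot: [[-0.971, 0.24, -0.0], [0.24, 0.971, -0.0], [0.0, -0.0, -1.0]]
wrist_force: [-0.4, 0.3, -2.7]
width: 43.6
```

>>> carry_out(
  deltas=[
    [[0,0,0.1,0,0,0,1],[0,0,0,0,0,0,1]],
  ],
)

```text
clock: 11.75
eef_pos: [512.9, 131.4, 97.8]
tool_rot: [[-0.971, 0.24, -0.0], [0.24, 0.971, 0.0], [0.0, -0.0, -1.0]]
wrist_force: [0.1, -1.0, -3.4]
width: 43.4
```

>>> carry_out(
  deltas=[
    [[0,0,0.1,0,0,0,1],[0,0,0,0,0,0,1]],
  ],
)

```text
clock: 11.95
eef_pos: [512.8, 131.4, 96.8]
tool_rot: [[-0.971, 0.24, -0.0], [0.24, 0.971, 0.0], [0.0, -0.0, -1.0]]
wrist_force: [-0.1, -0.0, -3.2]
width: 44.1
```

>>> carry_out(
  deltas=[
    [[0,0,0.1,0,0,0,1],[0,0,0,0,0,0,1]],
  ],
)

```text
clock: 12.15
eef_pos: [512.8, 131.4, 95.8]
tool_rot: [[-0.971, 0.24, -0.0], [0.24, 0.971, 0.0], [0.0, -0.0, -1.0]]
wrist_force: [-0.7, 0.9, -3.8]
width: 43.9
```

>>> carry_out(
  deltas=[
    [[0,0,0.1,0,0,0,1],[0,0,0,0,0,0,1]],
  ],
)

```text
clock: 12.35
eef_pos: [512.8, 131.4, 94.8]
tool_rot: [[-0.971, 0.24, -0.0], [0.24, 0.971, 0.0], [0.0, -0.0, -1.0]]
wrist_force: [-0.4, -0.8, -2.9]
width: 43.7
```

>>> carry_out(
  deltas=[
    [[0,0,0.1,0,0,0,1],[0,0,0,0,0,0,1]],
  ],
)

```text
clock: 12.55
eef_pos: [512.9, 131.4, 93.8]
tool_rot: [[-0.971, 0.24, -0.0], [0.24, 0.971, 0.0], [0.0, 0.0, -1.0]]
wrist_force: [0.0, -0.3, -3.4]
width: 43.9
```

>>> carry_out(
  deltas=[
    [[0,0,0.1,0,0,0,1],[0,0,0,0,0,0,1]],
  ],
)

```text
clock: 12.75
eef_pos: [513.2, 131.9, 93.5]
tool_rot: [[-0.971, 0.241, 0.001], [0.241, 0.971, 0.001], [-0.001, 0.001, -1.0]]
wrist_force: [-0.7, 3.1, 0.9]
width: 44.0
```

Contact at TCP z ≈ 93.5, with +3 N in y: the carrier sits slightly to the −y side, which matches the wrist estimate. I'll shift +0.7 mm in y and check.

>>> carry_out(
  deltas=[
    [[0,0.07,0,0,0,0,1],[0,0,0,0,0,0,1],[0,0,0,0,0,0,1]],
  ],
)

```text
clock: 13.05
eef_pos: [513.3, 132.4, 93.3]
tool_rot: [[-0.971, 0.24, 0.001], [0.24, 0.971, 0.001], [-0.0, 0.001, -1.0]]
wrist_force: [-0.4, 1.3, 3.0]
width: 43.4
```

>>> carry_out(
  deltas=[
    [[0,0,0.05,0,0,0,1],[0,0,0,0,0,0,1]],
  ],
)

```text
clock: 13.25
eef_pos: [513.3, 132.3, 93.2]
tool_rot: [[-0.971, 0.24, 0.001], [0.24, 0.971, 0.001], [-0.001, 0.001, -1.0]]
wrist_force: [-1.9, 1.1, 5.4]
width: 43.7
```

Run:
```python
from h import *
goto([512.8,131.4,92],-13.9);s=r.sense();print(np.round(s["moment"],3))
```

```text
t 13.25 pos [513.3 132.3  93.2] yaw -13.91 shift cm [ 0.03 -0.1   0.12] turn -0.01 z [ 8.e-04  5.e-04 -1.e+00] F [-1.9  1.1  5.4] w 43.7 q6 -1.1
[ 0.153  0.416 -0.065]
```

>>> carry_out(
  deltas=[
    [[0,0.03,0.07,0,0,0,1],[0,0,0,0,0,0,1]],
  ],
)

```text
clock: 13.45
eef_pos: [513.4, 132.5, 92.8]
tool_rot: [[-0.971, 0.24, 0.001], [0.24, 0.971, 0.0], [-0.001, 0.001, -1.0]]
wrist_force: [-2.9, 0.1, 7.1]
width: 43.8
```

>>> carry_out(
  deltas=[
    [[0,0,0.07,0,0,0,1],[0,0,0,0,0,0,1]],
  ],
)

```text
clock: 13.65
eef_pos: [513.3, 132.4, 91.9]
tool_rot: [[-0.971, 0.24, 0.001], [0.24, 0.971, 0.0], [-0.001, 0.0, -1.0]]
wrist_force: [-2.7, 1.1, 5.8]
width: 43.9
```

>>> carry_out(
  deltas=[
    [[0,0,0.05,0,0,0,1],[0,0,0,0,0,0,1]],
  ],
)

```text
clock: 13.85
eef_pos: [513.3, 132.4, 91.1]
tool_rot: [[-0.971, 0.24, 0.001], [0.24, 0.971, 0.0], [-0.001, 0.0, -1.0]]
wrist_force: [-1.9, 0.6, 4.2]
width: 43.8
```

>>> carry_out(
  deltas=[
    [[0,0,0.08,0,0,0,1],[0,0,0,0,0,0,1]],
  ],
)

```text
clock: 14.05
eef_pos: [513.3, 132.3, 89.7]
tool_rot: [[-0.971, 0.24, 0.0], [0.24, 0.971, -0.0], [-0.0, 0.0, -1.0]]
wrist_force: [-0.4, 1.6, 1.9]
width: 43.8
```

>>> carry_out(
  deltas=[
    [[0,0,0.08,0,0,0,1],[0,0,0,0,0,0,1]],
  ],
)

```text
clock: 14.25
eef_pos: [513.2, 132.3, 88.5]
tool_rot: [[-0.971, 0.24, -0.0], [0.24, 0.971, -0.0], [0.0, -0.0, -1.0]]
wrist_force: [-0.1, 0.4, 0.2]
width: 43.5
```

>>> carry_out(
  deltas=[
    [[0,0,0.08,0,0,0,1],[0,0,0,0,0,0,1]],
  ],
)

```text
clock: 14.45
eef_pos: [513.2, 132.3, 87.6]
tool_rot: [[-0.971, 0.24, -0.0], [0.24, 0.971, -0.0], [0.0, -0.0, -1.0]]
wrist_force: [-0.2, -0.1, -2.0]
width: 43.9
```

>>> carry_out(
  deltas=[
    [[0,0,0.08,0,0,0,1],[0,0,0,0,0,0,1]],
  ],
)

```text
clock: 14.65
eef_pos: [513.2, 132.3, 86.9]
tool_rot: [[-0.971, 0.24, -0.0], [0.24, 0.971, -0.0], [0.0, -0.0, -1.0]]
wrist_force: [0.4, -0.0, -3.6]
width: 43.8
```

>>> carry_out(
  deltas=[
    [[0,0,0.08,0,0,0,1],[0,0,0,0,0,0,1]],
  ],
)

```text
clock: 14.85
eef_pos: [513.2, 132.3, 86.2]
tool_rot: [[-0.971, 0.24, -0.0], [0.24, 0.971, -0.0], [0.0, -0.0, -1.0]]
wrist_force: [0.2, 0.5, -2.9]
width: 43.7
```

>>> carry_out(
  deltas=[
    [[0,0,0.08,0,0,0,1],[0,0,0,0,0,0,1]],
  ],
)

```text
clock: 15.05
eef_pos: [513.1, 132.4, 85.4]
tool_rot: [[-0.971, 0.24, -0.0], [0.24, 0.971, -0.0], [0.0, -0.0, -1.0]]
wrist_force: [1.3, -0.9, -5.1]
width: 43.9
```

>>> carry_out(
  deltas=[
    [[0,0,0.08,0,0,0,1],[0,0,0,0,0,0,1]],
  ],
)

```text
clock: 15.25
eef_pos: [513.1, 132.3, 84.6]
tool_rot: [[-0.971, 0.24, -0.0], [0.24, 0.971, -0.0], [0.0, -0.0, -1.0]]
wrist_force: [2.7, -0.0, -6.2]
width: 43.8
```

>>> carry_out(
  deltas=[
    [[-0.05,0,0.05,0,0,0,1],[0,0,0,0,0,0,1]],
  ],
)

```text
clock: 15.45
eef_pos: [513.2, 132.3, 84.0]
tool_rot: [[-0.971, 0.24, -0.001], [0.24, 0.971, -0.0], [0.001, -0.0, -1.0]]
wrist_force: [1.4, 0.6, -7.1]
width: 43.3
```

>>> carry_out(
  deltas=[
    [[-0.03,0,0.05,0,0,0,1],[0,0,0,0,0,0,1]],
  ],
)

```text
clock: 15.65
eef_pos: [513.2, 132.2, 83.5]
tool_rot: [[-0.971, 0.24, -0.002], [0.24, 0.971, -0.0], [0.002, -0.0, -1.0]]
wrist_force: [0.6, 1.2, -8.1]
width: 44.0
```

>>> carry_out(
  deltas=[
    [[0,0,0.05,0,0,0,1],[0,0,0,0,0,0,1]],
  ],
)

```text
clock: 15.85
eef_pos: [513.2, 132.2, 83.0]
tool_rot: [[-0.971, 0.24, -0.002], [0.24, 0.971, -0.0], [0.002, -0.0, -1.0]]
wrist_force: [-1.5, 1.3, -9.1]
width: 43.8
```

>>> carry_out(
  deltas=[
    [[0,0,0.05,0,0,0,1],[0,0,0,0,0,0,1]],
  ],
)

```text
clock: 16.05
eef_pos: [513.3, 132.2, 82.6]
tool_rot: [[-0.971, 0.24, -0.002], [0.24, 0.971, 0.0], [0.001, -0.0, -1.0]]
wrist_force: [-1.5, 1.1, -8.7]
width: 44.0
```

>>> carry_out(
  deltas=[
    [[0,0,0.05,0,0,0,1],[0,0,0,0,0,0,1]],
  ],
)

```text
clock: 16.25
eef_pos: [513.4, 132.3, 82.3]
tool_rot: [[-0.971, 0.24, -0.001], [0.24, 0.971, 0.0], [0.001, -0.0, -1.0]]
wrist_force: [-2.5, 2.2, -8.4]
width: 43.7
```

>>> carry_out(
  deltas=[
    [[0,0,0.05,0,0,0,1],[0,0,0,0,0,0,1]],
  ],
)

```text
clock: 16.45
eef_pos: [513.5, 132.4, 82.0]
tool_rot: [[-0.971, 0.24, -0.001], [0.24, 0.971, 0.0], [0.001, 0.0, -1.0]]
wrist_force: [-3.4, 1.9, -6.9]
width: 43.8
```

Run:
```python
from h import *
goto([512.8,131.4,82],-13.9);s=r.sense();print(np.round(s["moment"],3))
```

```text
t 16.45 pos [513.5 132.4  82. ] yaw -13.91 shift cm [ 0.04 -0.11 -0.  ] turn -0.01 z [-9.e-04  4.e-04 -1.e+00] F [-3.4  1.9 -6.9] w 43.8 q6 -1.1
[ 0.481  0.648 -0.   ]
```

>>> carry_out(
  deltas=[
    [[0.04,0.03,0.05,0,0,0,1],[0,0,0,0,0,0,1]],
  ],
)

```text
clock: 16.65
eef_pos: [513.5, 132.5, 81.8]
tool_rot: [[-0.971, 0.24, -0.0], [0.24, 0.971, -0.0], [0.0, -0.0, -1.0]]
wrist_force: [-5.0, 1.1, -2.2]
width: 43.9
```

>>> carry_out(
  deltas=[
    [[0.03,0.02,0.05,0,0,0,1],[0,0,0,0,0,0,1]],
  ],
)

```text
clock: 16.85
eef_pos: [513.5, 132.6, 81.7]
tool_rot: [[-0.971, 0.24, 0.001], [0.24, 0.971, -0.0], [-0.001, -0.0, -1.0]]
wrist_force: [-5.6, -0.5, 1.6]
width: 43.7
```

>>> carry_out(
  deltas=[
    [[0,0,0.04,0,0,0,1],[0,0,0,0,0,0,1]],
  ],
)

```text
clock: 17.05
eef_pos: [513.6, 132.5, 81.6]
tool_rot: [[-0.971, 0.24, 0.001], [0.24, 0.971, -0.0], [-0.001, -0.0, -1.0]]
wrist_force: [-5.8, -1.2, 4.8]
width: 43.5
```

>>> carry_out(
  deltas=[
    [[0.05,0,0,0,0,0,1],[0,0,0,0,0,0,1],[0,0,0,0,0,0,1]],
  ],
)

```text
clock: 17.35
eef_pos: [513.5, 132.6, 81.6]
tool_rot: [[-0.971, 0.24, 0.002], [0.24, 0.971, -0.001], [-0.002, -0.0, -1.0]]
wrist_force: [-5.1, -1.7, 6.0]
width: 43.6
```

Run:
```python
from h import *
goto([512.8,131.4,82],-13.9);s=r.sense();print(np.round(s["moment"],3))
p=r.camera("scene");save(p,"s2.png",[270,150,410,270],5)
for n,z in [("carrier",67)]:
    for d in r.masks_of(p,n): print(n,round(d["score"],2),d["xy"])
```

```text
t 17.35 pos [513.5 132.6  81.6] yaw -13.89 shift cm [ 0.04 -0.13 -0.04] turn 0.01 z [ 1.7e-03 -5.0e-04 -1.0e+00] F [-5.1 -1.7  6. ] w 43.6 q6 -1.1
[-0.46   0.96  -0.116]
carrier 0.7 [145.5, 210.2]
carrier 0.56 [333.6, 231.9]
```

View pics/s2.png

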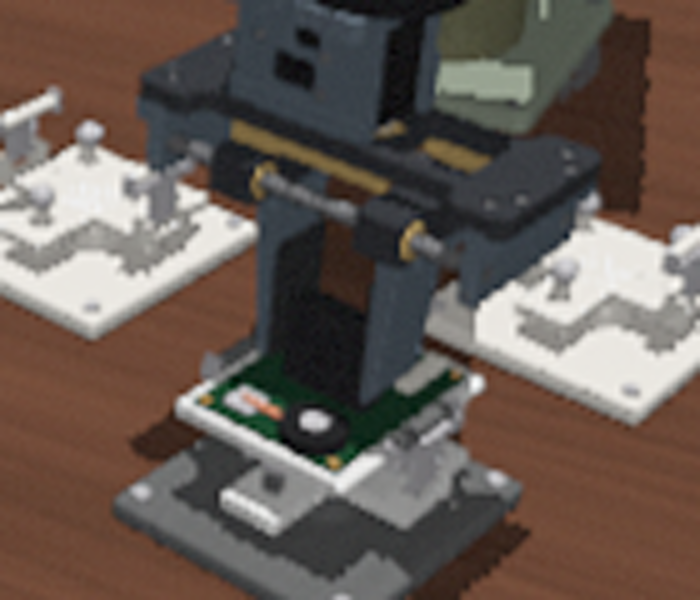

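The view shows the plate level, with both rollers over its edges and the balls bearing it: z is stuck at 81.6 while the force rises. I'll relax the press and let go.

>>> carry_out(
  deltas=[
    [[0,0,-0.04,0,0,0,1],[0,0,-0.02,0,0,0,1],[0,0,0,0,0,0,1]],
  ],
)

```text
clock: 17.75
eef_pos: [513.5, 132.6, 81.6]
tool_rot: [[-0.971, 0.24, 0.001], [0.24, 0.971, -0.001], [-0.001, -0.0, -1.0]]
wrist_force: [-3.1, -3.5, 5.7]
width: 44.1
```

>>> carry_out(
  deltas=[
    [[0,0,0,0,0,0,0.4],[0,0,0,0,0,0,0.3],[0,0,0,0,0,0,0.25],[0,0,0,0,0,0,0.25]],
  ],
)

```text
clock: 18.15
eef_pos: [513.5, 133.3, 81.1]
tool_rot: [[-0.971, 0.24, 0.001], [0.24, 0.971, 0.001], [-0.001, 0.001, -1.0]]
wrist_force: [0.4, 1.1, -0.3]
width: 68.2
```

>>> carry_out(
  deltas=[
    [[0,0,-1,0,0,0,0.25],[0,0,-2,0,0,0,0.25],[0,0,-3,0,0,0,0.25],[0,0,-4,0,0,0,0.25],[0,0,-4,0,0,0,0.25],[4,0,0,0,0,0,0.25],[4,0,0,0,0,0,0.25],[2,0,0,0,0,0,0.25],[0,0,0,0,0,0,0.25]],
  ],
)

```text
clock: 19.05
eef_pos: [413.7, 157.4, 222.2]
tool_rot: [[-0.971, 0.238, 0.001], [0.238, 0.971, 0.001], [-0.0, 0.001, -1.0]]
wrist_force: [0.5, -0.5, 0.3]
width: 68.3
```

Run:
```python
from h import *
goto([513,132,220],-13.9)
p=r.camera("scene");save(p,"s3.png",[270,170,410,275],5)
for n,z in [("grip_top",109),("fan_foot",49)]:
    for d in r.tip_of(p,n): print(n,round(d["score"],2),np.round(d["xy"],1),ray(p,d["xy"],z)[:2])
w=r.camera("wrist")
for d in r.masks_of(w,"carrier"): print("wrist",round(d["score"],2),d["xy"],rect(w,d["mask"],67))
for n,z in [("stand",12)]:
    for d in r.masks_of(w,n): print(n,round(d["score"],2),d["xy"],rect(w,d["mask"],z))
```

```text
t 19.05 pos [413.7 157.4 222.2] yaw -13.79 shift cm [-10.25  -0.09   0.22] turn 0.11 z [ 6.e-04  7.e-04 -1.e+00] F [ 0.5 -0.5  0.3] w 68.3 q6 -0.99
grip_top 0.9 [334. 210.] [510.60708379 123.69181572]
grip_top 0.9 [145.1 191.7] [ 654.60641343 -283.0086212 ]
fan_foot 0.72 [159.2 217.2] [ 654.06992284 -251.42134101]
wrist 0.72 [287.5, 263.2] ((483.2089538574219, 140.26988220214844), (89.25440979003906, 50.82939910888672), 76.13639068603516)
stand 0.97 [75.7, 173.1] ((352.2138366699219, -78.99816131591797), (166.3303680419922, 138.79888916015625), 76.16068267822266)
stand 0.65 [291.4, 61.0] ((302.0960998535156, 193.08447265625), (128.9704132080078, 119.79776000976562), 76.15877532958984)
stand 0.58 [283.2, 223.2] ((489.2436828613281, 138.41404724121094), (130.1318359375, 98.32976531982422), 76.1352767944336)
```

View pics/s3.png

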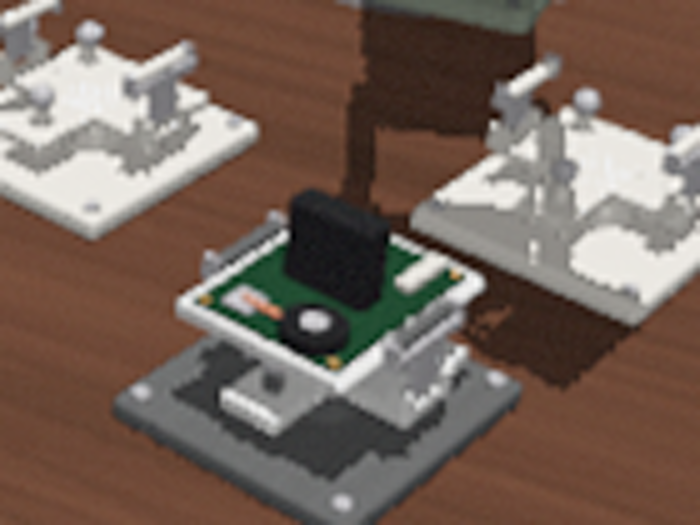

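The picture shows the carrier level, both rollers over its edges and the fan over the single ball. The network's grip_top at (334,210) is 3–4 px off my reading of (337.6,213), so I'll cross-check with the top camera before handing in.

Run:
```python
from h import *
p=r.camera("top")
for n,z in [("carrier",67),("stand",12)]:
    for d in r.masks_of(p,n): print(n,round(d["score"],2),np.round(d["xy"],1),rect(p,d["mask"],z))
for d in r.tip_of(p,"grip_top"): print(d["score"],ray(p,d["xy"],109))
s=r.camera("scene");print("expected grip px",proj(s,[512.9,132,109.2]))
h=38;a=np.radians(-13.9);o=np.array([512.9,132,49.2])
R=np.array([[np.cos(a),-np.sin(a)],[np.sin(a),np.cos(a)]])
for x,y in [(55,45),(55,-45),(-55,45),(-55,-45)]: print((proj(s,[*(o[:2]+R@[x,y]),67.2])-[270,170])*5)
```

```text
carrier 0.66 [212.2 220.6] ((512.8509521484375, 131.89984130859375), (91.13560485839844, 114.63411712646484), 75.29067993164062)
carrier 0.61 [394.4 182.8] ((598.1687622070312, -329.924560546875), (85.9729995727539, 105.50594329833984), 12.161508560180664)
stand 0.68 [204.  306.5] ((288.22772216796875, 159.96646118164062), (62.27357864379883, 104.23190307617188), 76.27278137207031)
stand 0.62 [292.2 281.3] ((354.41845703125, -66.7342300415039), (131.58644104003906, 138.90103149414062), 76.1829833984375)
stand 0.6 [228.8 222.6] ((512.2570190429688, 131.52923583984375), (132.6925506591797, 138.76144409179688), 76.03572082519531)
0.76 [ 604.63442931 -341.55550964  109.        ]
0.58 [518.60461391 132.96153381 109.        ]
expected grip px [337.23590826 211.44571466]
[338.5971235  385.88587031]
[168.34002873 298.96575125]
[482.87884747 277.16783957]
[316.90978376 202.1324082 ]
```

```bash
python3 -c "
from h import *
r.finish_job();s=r.sense();print(s['clock'],s['wrist_force'])"
```

```text
the job is handed in; nothing more can be done
the job is handed in; nothing more can be done
```

The carrier is clamped on the dark stand, released, and the job is handed in at about 19 s on the robot's clock; no verdict was reported.

I took the carrier nearest the base by its grip and carried it level to the stand. Pressing it down by feel:
- **Roller contact:** it met the rollers at TCP z of about 93.5 mm.
- **Press:** the reading peaked at about 7 N, about 10 N above the weight.
- **Pull:** it then turned into a pull of about −9 N, −3 N of that being the carrier's weight.
- **Stop:** it came to rest on the balls at 81.6 mm, about 12 mm below contact. I let go there.

**Last checks:**
- **Position:** the top view put the carrier at (512.9, 131.9) and the stand at (512.3, 131.5), under 1 mm apart. The angles agreed to about 0.013 rad.
- **Seating:** the scene view showed the carrier level, fan over the single ball, with both rollers over its edges. Its predicted corners matched the picture to within about 2 camera pixels where I could read them.
- **Robot:** the gripper was well clear and the wrist force near zero.

**Disagreements:**
- The network's `grip_top` came out about 8 mm off in the scene view and 6 mm off in the top view. I trusted the plate outline and the corner match instead.
- There was a sideways force of 5 to 6 N while the feet seated. It had fallen to about 4 to 5 N just before I let go.
- I could not measure the clamping force after letting go, and I did not check the phone, jar and drive again at the end.

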